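# Turn round the row of specimen jars

### The arm

A 6-joint arm with a two-finger parallel gripper is mounted at the origin on the work surface. World frame = base frame: x ahead of the robot, y to its left, z up, the work surface at z = 0. Lengths are in mm, angles in rad, forces in N, time in s.
With the tool pointing down it reaches from about 250 to 725 mm from the base axis. Payload 4 kg.
Tool frame: the origin (TCP) lies at the very end of the fingers, on their centre line; the grasp point (between the pads) lies behind it (arm.grasp_offset is the z of the grasp point in the tool frame, in mm); z points along the fingers, y is the direction in which the jaws open and shut (so a half turn about z gives the same grasp; the last joint's range is limited). The gripper opens to 85 mm and grips with 20 to 120 N. Pads are 22 mm wide; open, the fingers measure 114 mm over their backs; the gripper's body (76 mm by 85 mm) begins 54 mm behind the grasp point. The pads swing forward as they close: fully open they stand 13 mm farther back than shut.
Start: joints at [1.338, 0.241, 0.005, 1.335, 0, 1.571], TCP at [115.35, 486.512, 231.306] pointing down, gripper open.
Joint ranges: [-2.72, 2.72], [-1.05, 1.87], [-1.09, 1.28], [-1.99, 2.15], [-1.42, 1.44], [-3.14, 3.14]. Speed limits (rad/s): [2.79, 2.79, 3.14, 3.14, 3.14, 3.14].

### API

Orientations are given as a unit quaternion [x, y, z, w].
In Python, from bench import arm, imaging gives the robot as it stands. The module is installed in compiled form; this text tells all that it offers. Calls block until the motion is done:
- arm.goto(position, orientation): joint-space move of the TCP to a pose.
- arm.move_linear(position, rotation=None, rate=150, force_limit=None): straight line of the TCP; rotation=None keeps the orientation; rate is the mean speed in mm/s. With force_limit (N) it stops when the force on the tool has changed by that much, and returns True; else False.
- arm.movej(angles): joint-space move.
- arm.set_gripper(opening): finger opening in mm; the grip force is fixed at half the most; returns when the fingers have stopped.
- arm.pause(seconds).
- arm.inverse_kinematics(position, orientation): joint angles nearest the present ones, or None.
- imaging.read_camera(name): name is "scene" or "top" or "wrist"; returns the picture (400x640x3 uint8, red, green, blue); there is no depth.
- imaging.camera_model(name): a dict with "intrinsics" (3x3 intrinsics, pixels), "position" and "rotation" of the camera in the world; the wrist camera has in their place "hand_eye" (4x4, takes a point from camera to tool coordinates, whose origin is the TCP and whose axes are the flange's). Camera axes: x right, y down, z forward; pixel columns grow to the right and rows downward; lengths in mm; the calibration is good to about 2 mm. The wrist camera is an equidistant fisheye: a pixel r from the principal point sees the ray r / f radians off the axis. A picture is of the moment at which its call begins: read the wrist's pose just before it. camera_model takes no time and is no camera call.
A pose or a line that the arm cannot do raises arm.Unreachable and nothing moves.
- arm.close_job(): hands the job in, once; it reports no verdict.
Readings, each from a call of its own:
- arm.read_time(): time.
- arm.read_joint_positions(): joint angles.
- arm.read_qd(): joint speeds.
- arm.read_tau(): joint torques, N m.
- arm.read_ee_pos(): TCP position.
- arm.read_tcp_rot(): TCP orientation.
- arm.read_ft_force(): force on the tool from outside, world axes, zero at the start.
- arm.read_moment(): the same for the moment, N m.
- arm.read_finger_gap(): finger opening in mm.
Only numpy, scipy, OpenCV 4.12 (cv2) and the standard library are available. Lean on these libraries where they do the work, as an engineer would, in place of code of your own. Each camera call takes 0.05 s, during which the arm holds its last target.

### The job

Move the four specimen jars from the grey rack to the empty white rack in reverse order, counted from the orange ends: the jar nearest the grey rack's orange end goes into the white rack's compartment farthest from its orange end, the next one into the compartment next to that, and so on, so that the jar that was farthest from the grey rack's orange end finishes next to the white rack's. Set each glass jar down, do not drop it, and leave all four standing upright on the floor of their compartments.

Things in the scene. Friction and masses are not known exactly. Their poses are not given: they have to be found in the camera images.
- grey_rack: Fixed grey rack holding the four jars at the start. Four open compartments in a row along its y, at y = -99, -33, 33, 99 mm, x = 0; each 61 mm square, floor 6 mm above bench, walls 5 mm thick, rims 30 mm high. Solid orange block (34 mm high) at the +y end, y = 134 to 155 mm. Ledge 6 mm high on the -x side to x = -57 mm, bearing the clips. Origin: under the row's middle, bench height; z up.
- white_rack: Fixed white rack built like the grey one, empty at the start. Four open compartments in a row along its y, at y = -99, -33, 33, 99 mm, x = 0; each 61 mm square, floor 6 mm above bench, walls 5 mm thick, rims 30 mm high. Solid orange block (34 mm high) at the +y end, y = 134 to 155 mm. Ledge 6 mm high on the -x side to x = -57 mm, bare. Origin: under the row's middle, bench height; z up.
- centre_red (a point): Specimen jar with a red lid: upright round glass jar, 42 mm in diameter over its whole height, 80 mm tall, about 0.12 kg, loose. The point is its centre, half-way up (40 mm above its underside); its z axis runs up through the lid. It starts in a grey rack compartment, up to about 5 mm off its centre.
- centre_yellow (a point): Specimen jar with a yellow lid: upright round glass jar, 42 mm in diameter over its whole height, 80 mm tall, about 0.12 kg, loose. The point is its centre, half-way up (40 mm above its underside); its z axis runs up through the lid. It starts in a grey rack compartment, up to about 5 mm off its centre.
- centre_green (a point): Specimen jar with a green lid: upright round glass jar, 42 mm in diameter over its whole height, 80 mm tall, about 0.12 kg, loose. The point is its centre, half-way up (40 mm above its underside); its z axis runs up through the lid. It starts in a grey rack compartment, up to about 5 mm off its centre.
- centre_blue (a point): Specimen jar with a blue lid: upright round glass jar, 42 mm in diameter over its whole height, 80 mm tall, about 0.12 kg, loose. The point is its centre, half-way up (40 mm above its underside); its z axis runs up through the lid. It starts in a grey rack compartment, up to about 5 mm off its centre.
- clip_red: Red colour clip, 18 x 44 x 10 mm, fixed on the ledge of the grey rack beside the compartment where the red-lidded jar starts (at that compartment's y in the grey rack's frame, 46 mm to the -x side of the row's centre line). It stays there as a record of where that jar came from. Origin: centre of its underside, 6 mm above the bench.
- clip_yellow: Yellow colour clip, 18 x 44 x 10 mm, fixed on the ledge of the grey rack beside the compartment where the yellow-lidded jar starts (at that compartment's y in the grey rack's frame, 46 mm to the -x side of the row's centre line). It stays there as a record of where that jar came from. Origin: centre of its underside, 6 mm above the bench.
- clip_green: Green colour clip, 18 x 44 x 10 mm, fixed on the ledge of the grey rack beside the compartment where the green-lidded jar starts (at that compartment's y in the grey rack's frame, 46 mm to the -x side of the row's centre line). It stays there as a record of where that jar came from. Origin: centre of its underside, 6 mm above the bench.
- clip_blue: Blue colour clip, 18 x 44 x 10 mm, fixed on the ledge of the grey rack beside the compartment where the blue-lidded jar starts (at that compartment's y in the grey rack's frame, 46 mm to the -x side of the row's centre line). It stays there as a record of where that jar came from. Origin: centre of its underside, 6 mm above the bench.

How it is judged (in metres and radians):
At the end, for the whole second after the job is handed in: Each jar stands upright (0.12 rad) on the floor of its white rack compartment (centre within 15 mm each way, 6 mm in height), released and at rest; the order from the white rack's orange end is the reverse of that from the grey rack's, as the clips record (grey y becomes minus y) (x of centre_red in the frame of white_rack between -0.015 and 0.015 m and z of centre_red in the frame of white_rack between 0.04 and 0.052 m and angle between each of centre_red, centre_yellow, centre_green, centre_blue's own z axis and vertical below 0.12 rad and linear speed of each of jar_red, jar_yellow, jar_green, jar_blue below 0.02 m/s and contact force between the fingers and jar_red below 0.05 N and ((y of clip_red in the frame of grey_rack between -0.119 and -0.079 m and y of centre_red in the frame of white_rack between 0.084 and 0.114 m) or (y of clip_red in the frame of grey_rack between -0.053 and -0.013 m and y of centre_red in the frame of white_rack between 0.018 and 0.048 m) or (y of clip_red in the frame of grey_rack between 0.013 and 0.053 m and y of centre_red in the frame of white_rack between -0.048 and -0.018 m) or (y of clip_red in the frame of grey_rack between 0.079 and 0.119 m and y of centre_red in the frame of white_rack between -0.114 and -0.084 m)) and x of centre_yellow in the frame of white_rack between -0.015 and 0.015 m and z of centre_yellow in the frame of white_rack between 0.04 and 0.052 m and contact force between the fingers and jar_yellow below 0.05 N and ((y of clip_yellow in the frame of grey_rack between -0.119 and -0.079 m and y of centre_yellow in the frame of white_rack between 0.084 and 0.114 m) or (y of clip_yellow in the frame of grey_rack between -0.053 and -0.013 m and y of centre_yellow in the frame of white_rack between 0.018 and 0.048 m) or (y of clip_yellow in the frame of grey_rack between 0.013 and 0.053 m and y of centre_yellow in the frame of white_rack between -0.048 and -0.018 m) or (y of clip_yellow in the frame of grey_rack between 0.079 and 0.119 m and y of centre_yellow in the frame of white_rack between -0.114 and -0.084 m)) and x of centre_green in the frame of white_rack between -0.015 and 0.015 m and z of centre_green in the frame of white_rack between 0.04 and 0.052 m and contact force between the fingers and jar_green below 0.05 N and ((y of clip_green in the frame of grey_rack between -0.119 and -0.079 m and y of centre_green in the frame of white_rack between 0.084 and 0.114 m) or (y of clip_green in the frame of grey_rack between -0.053 and -0.013 m and y of centre_green in the frame of white_rack between 0.018 and 0.048 m) or (y of clip_green in the frame of grey_rack between 0.013 and 0.053 m and y of centre_green in the frame of white_rack between -0.048 and -0.018 m) or (y of clip_green in the frame of grey_rack between 0.079 and 0.119 m and y of centre_green in the frame of white_rack between -0.114 and -0.084 m)) and x of centre_blue in the frame of white_rack between -0.015 and 0.015 m and z of centre_blue in the frame of white_rack between 0.04 and 0.052 m and contact force between the fingers and jar_blue below 0.05 N and ((y of clip_blue in the frame of grey_rack between -0.119 and -0.079 m and y of centre_blue in the frame of white_rack between 0.084 and 0.114 m) or (y of clip_blue in the frame of grey_rack between -0.053 and -0.013 m and y of centre_blue in the frame of white_rack between 0.018 and 0.048 m) or (y of clip_blue in the frame of grey_rack between 0.013 and 0.053 m and y of centre_blue in the frame of white_rack between -0.048 and -0.018 m) or (y of clip_blue in the frame of grey_rack between 0.079 and 0.119 m and y of centre_blue in the frame of white_rack between -0.114 and -0.084 m))); the robot touches nothing.
It fails at once if the red jar is dropped (falls free by more than about 25 mm) (linear speed of jar_red above 0.7 m/s and contact force between the fingers and jar_red below 0.01 N).
It fails at once if the yellow jar is dropped (falls free by more than about 25 mm) (linear speed of jar_yellow above 0.7 m/s and contact force between the fingers and jar_yellow below 0.01 N).
It fails at once if the green jar is dropped (falls free by more than about 25 mm) (linear speed of jar_green above 0.7 m/s and contact force between the fingers and jar_green below 0.01 N).
It fails at once if the blue jar is dropped (falls free by more than about 25 mm) (linear speed of jar_blue above 0.7 m/s and contact force between the fingers and jar_blue below 0.01 N).
It also fails if it takes over 99 s, if anything falls off the work surface, if the arm or the gripper's body presses on something with over 40 N, if the wrist force passes 120 N, or if a joint passes its speed limit or range.

## Working session

There is one attempt and no reset: what is moved stays moved. The work goes in short steps, each a Python script; the robot and the scene stay as the last script left them, time stands still between calls to the robot, and variables do not carry over. Pictures are saved under pics/ and viewed, and the job is handed in when it is done.

```bash
mkdir -p pics; python3 - <<'E'
from bench import arm, imaging
import cv2
for n in ("scene","top","wrist"):
    im=imaging.read_camera(n); cv2.imwrite(f"pics/{n}0.png",im[:,:,::-1])
    m=imaging.camera_model(n); print(n,m)
print(arm.grasp_offset,arm.read_time(),arm.read_tcp_rot(),arm.read_finger_gap())
E
```

```text
scene {'intrinsics': array([[419.60120459,   0.        , 316.60692373],
       [  0.        , 419.60120459, 199.05845812],
       [  0.        ,   0.        ,   1.        ]]), 'position': array([1236.94807869,   50.81844579,  660.17907455]), 'rotation': array([ 0.60735546,  0.67303263, -0.31370793, -0.28237166])}
top {'intrinsics': array([[518.09179737,   0.        , 316.10649738],
       [  0.        , 518.09179737, 201.09569942],
       [  0.        ,   0.        ,   1.        ]]), 'position': array([359.98527986, -54.48066924, 975.96700747]), 'rotation': array([ 0.70482839, -0.70337532,  0.05381013, -0.07472996])}
wrist {'intrinsics': array([[309.70691629,   0.        , 321.04097571],
       [  0.        , 309.70691629, 201.38556898],
       [  0.        ,   0.        ,   1.        ]]), 'hand_eye': array([[-1.60557470e-04, -9.53305336e-01, -3.02008131e-01,
         7.71148925e+01],
       [ 9.99999849e-01, -3.11840250e-04,  4.52708104e-04,
         5.20768697e-01],
       [-5.25747342e-04, -3.02008013e-01,  9.53305242e-01,
        -1.42124809e+02],
       [ 0.00000000e+00,  0.00000000e+00,  0.00000000e+00,
         1.00000000e+00]])}
-18.700000000000003 0.15 [ 1.16124273e-01  9.93234351e-01 -8.16516495e-04 -1.01081267e-04] 85.4836380242645
```

View pics/top0.png

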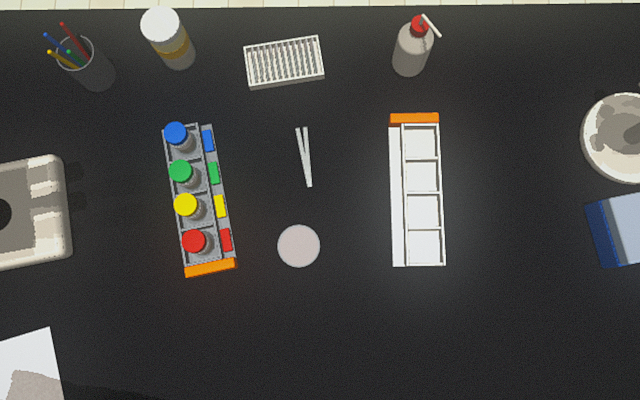

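View pics/scene0.png

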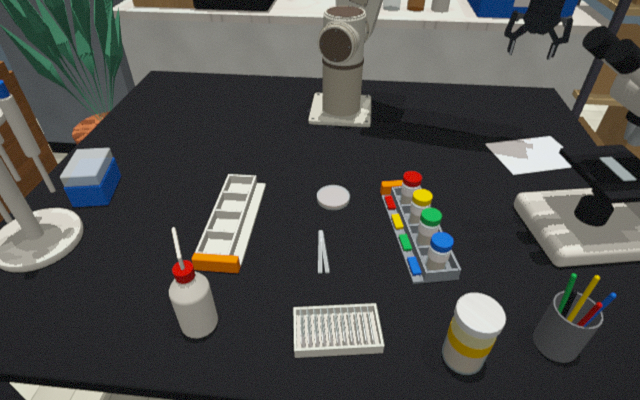

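View pics/wrist0.png

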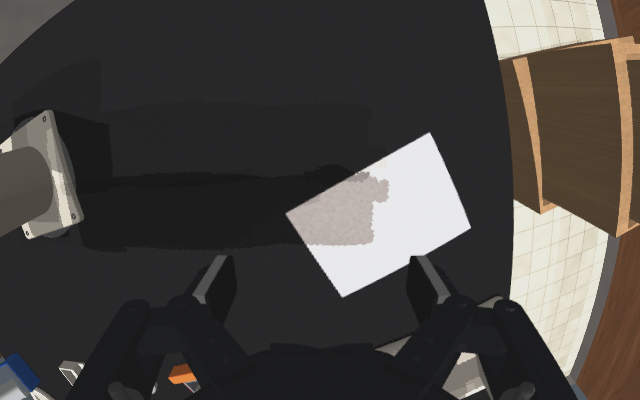

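The top view shows the grey rack at about px (200,200), orange end near the robot (210,267), order red, yellow, green, blue from orange. The white rack is at (417,190), orange end far from the robot (414,118). I'll crop for precise corners.

```bash
python3 - <<'E'
import cv2,numpy as np
im=cv2.imread("pics/top0.png")
a=cv2.resize(im[110:285,150:250],None,fx=3.4,fy=3.4,interpolation=cv2.INTER_CUBIC)
b=cv2.resize(im[100:275,375:460],None,fx=3.4,fy=3.4,interpolation=cv2.INTER_CUBIC)
h=min(a.shape[0],b.shape[0]); cv2.imwrite("pics/crop.png",np.hstack([a[:h],b[:h]])); print(a.shape,b.shape)
hsv=cv2.cvtColor(im,cv2.COLOR_BGR2HSV)
m=((hsv[:,:,0]>8)&(hsv[:,:,0]<20)&(hsv[:,:,1]>150)&(hsv[:,:,2]>120)).astype(np.uint8)
n,l,s,c=cv2.connectedComponentsWithStats(m)
for i in range(1,n):
    if s[i,4]>150: print(s[i],c[i],cv2.boxPoints(cv2.minAreaRect(np.argwhere(l==i)[:,::-1].astype(np.float32))).round(1).tolist())
for nm,lo,hi in(("red",0,7),("yellow",24,34),("green",50,80),("blue",100,120)):
    m=((hsv[:,:,0]>=lo)&(hsv[:,:,0]<=hi)&(hsv[:,:,1]>120)&(hsv[:,:,2]>90)).astype(np.uint8); m[:, :155]=0; m[:,245:]=0;m[:110]=0;m[262:]=0
    n,l,s,c=cv2.connectedComponentsWithStats(m)
    for i in range(1,n):
        if s[i,4]>80: print(nm,s[i],c[i])
E
```

```text
(595, 340, 3) (595, 289, 3)
[390 112  49  12 507] [414.06706114 117.4260355 ] [[389.79998779296875, 112.69999694824219], [438.0, 111.5], [438.20001220703125, 122.0], [390.0, 123.19999694824219]]
[184 257  51  21 548] [208.87043796 267.03284672] [[182.8000030517578, 266.8999938964844], [232.8000030517578, 255.8000030517578], [235.3000030517578, 266.79998779296875], [185.1999969482422, 278.0]]
red [182 229  23  24 450] [192.86       240.43555556]
red [219 228  14  24 231] [225.54978355 239.58008658]
yellow [173 193  24  23 428] [184.81308411 204.00700935]
yellow [213 194  13  24 205] [219.31707317 205.51219512]
green [168 160  24  22 409] [179.64303178 170.34718826]
green [207 162  13  23 214] [213.29439252 172.64953271]
blue [164 121  22  23 409] [174.41320293 132.00977995]
blue [201 130  13  22 209] [207.34449761 140.44019139]
```

View pics/crop.png

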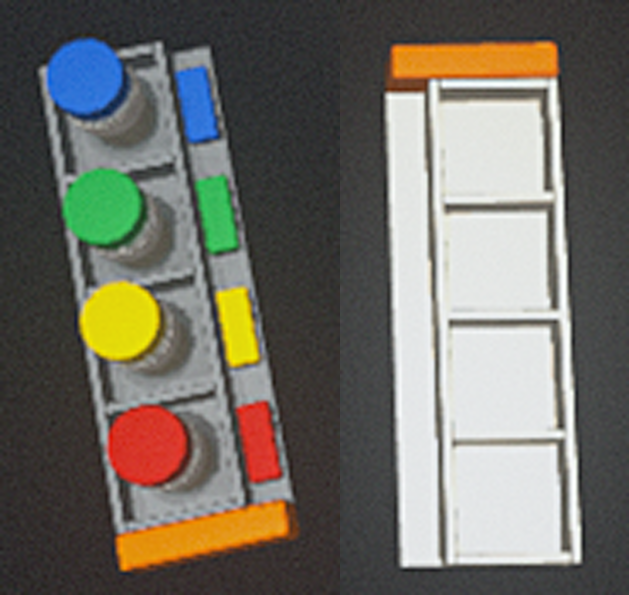

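```bash
cat > h.py <<'E'
import numpy as np,cv2
from scipy.spatial.transform import Rotation as R
from scipy.optimize import least_squares
from bench import arm, imaging
def proj(n,P):
    m=imaging.camera_model(n); Rm=R.from_quat(m["rotation"]).as_matrix() if np.size(m["rotation"])==4 else m["rotation"]
    p=(np.atleast_2d(P)-m["position"])@Rm; q=p@m["intrinsics"].T; return q[:,:2]/q[:,2:]
def unproj(n,uv,z):
    m=imaging.camera_model(n); Rm=R.from_quat(m["rotation"]).as_matrix()
    d=Rm@np.linalg.solve(m["intrinsics"],[uv[0],uv[1],1]); p=np.array(m["position"]); return p+d*(z-p[2])/d[2]
def rk(s,P):
    P=np.atleast_2d(np.asarray(P,float)); c,q=np.cos(s[2]),np.sin(s[2])
    return np.c_[s[0]+c*P[:,0]-q*P[:,1],s[1]+q*P[:,0]+c*P[:,1],P[:,2]]
E
cat > fit.py <<'E'
from h import *
def fit(P,uv,s0):
    f=lambda s:(proj("top",rk(s,P))-uv).ravel()
    r=least_squares(f,s0,x_scale=[10,10,.1]); print(r.x.round(3),"res",r.fun.reshape(-1,2).round(1).tolist()); return r.x
# grey: clip centroids
PG=[(-46,99,16),(-46,33,16),(-46,-33,16),(-46,-99,16)]
uvG=np.array([(225.55,239.58),(219.32,205.51),(213.29,172.65),(207.34,140.44)])
g=fit(PG,uvG,[350,200,np.pi])
W=[((-35.5,-134.5,30),(445,562)),((35.5,-134.5,30),(580,562)),((-33,-66,30),(452,437)),((33,-66,30),(566,435)),((-33,0,30),(448,318)),((33,0,30),(562,316)),((-33,66,30),(443,203)),((33,66,30),(553,199))]
uvW=np.array([((a-340)/3.4+375-.35,b/3.4+100-.35) for _,(a,b) in W])
w=fit([p for p,_ in W],uvW,[360,-220,-np.pi/2])
def mid(n,uv): return unproj(n,uv,86)
jars={k:unproj("top",v,86) for k,v in dict(red=(192.86,240.44),yellow=(184.81,204.0),green=(179.64,170.35),blue=(174.41,132.0)).items()}
for k,v in jars.items():
    c,q=np.cos(g[2]),np.sin(g[2]); d=v[:2]-g[:2]; print(k,v.round(1),"in grey",(c*d[0]+q*d[1]).round(1),(-q*d[0]+c*d[1]).round(1))
np.savez("fit.npz",g=g,w=w,**jars)
for n in("top","scene"):
    im=cv2.imread(f"pics/{n}0.png"); im=cv2.resize(im,None,fx=4,fy=4,interpolation=cv2.INTER_CUBIC)
    def poly(P,col):
        q=((proj(n,P)+.5)*4-.5); cv2.polylines(im,[q.round().astype(int)],True,col,1)
    for s in(g,w):
        for y in(-99,-33,33,99): poly(rk(s,[(a*30.5,y+b*30.5,30) for a,b in((1,1),(1,-1),(-1,-1),(-1,1))]),(255,0,255))
        poly(rk(s,[(-57,134,34),(35.5,134,34),(35.5,155,34),(-57,155,34)]),(255,255,0))
        poly(rk(s,[(-57,-134.5,6),(-57,134,6)]),(0,255,0))
    for v in jars.values():
        t=np.linspace(0,6.28,40); poly(np.c_[v[0]+21*np.cos(t),v[1]+21*np.sin(t),86+0*t],(255,255,255))
    if n=="top":
        o=np.hstack([im[430:1120,600:980],im[430:1120,1510:1850]])[::1]
        o=cv2.resize(o,None,fx=.86,fy=.86)
    else: o=im[640:1200,700:1900]; o=cv2.resize(o,(800,373))
    cv2.imwrite(f"pics/ov_{n}.png",o)
E
python3 fit.py
```

```text
[550.272 209.644   1.788] res [[0.0, 0.1], [0.0, 0.2], [-0.0, -0.1], [-0.0, -0.2]]
[ 549.983 -223.388   -1.563] res [[0.4, 0.8], [0.3, 0.7], [-1.5, -0.1], [1.2, 0.3], [-1.6, -0.4], [0.7, -0.1], [-1.3, -1.1], [1.7, -0.3]]
red [454.5 186.   86. ] in grey -2.4 98.6
yellow [518.8 203.4  86. ] in grey 0.7 32.1
green [579.7 215.8  86. ] in grey -0.4 -30.0
blue [650.9 229.   86. ] in grey -2.8 -102.5
```

View overlays.

View pics/ov_top.png

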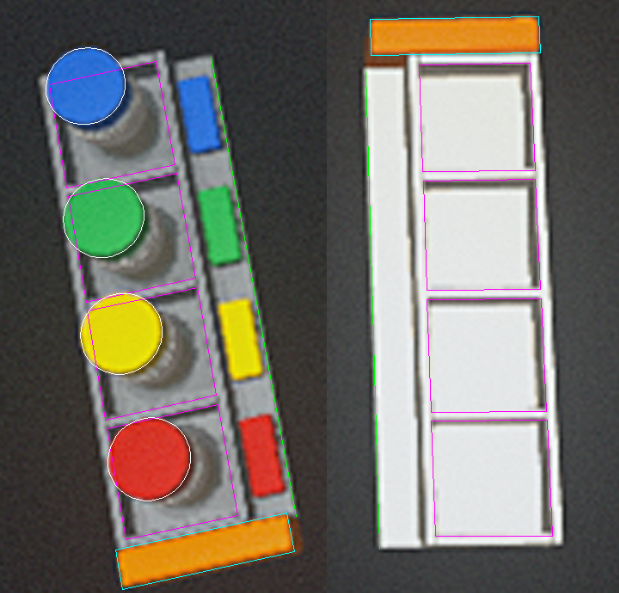

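View pics/ov_scene.png

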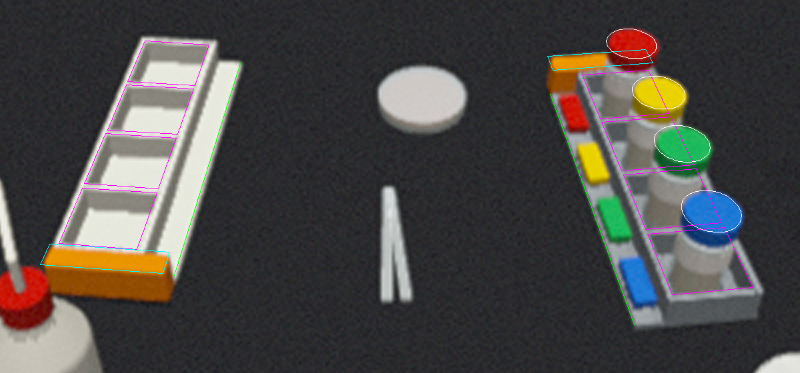

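Overlays agree in both cameras to about 2 mm. I'll check reachability and then move the red jar.

```bash
cat >> h.py <<'E'
d=np.load("fit.npz"); g,w=d["g"],d["w"]
SL=dict(red=-99,yellow=-33,green=33,blue=99)
def quat(th): # tool down, tool y along world angle th
    y=np.array([np.cos(th),np.sin(th),0]); z=np.array([0,0,-1.]); x=np.cross(y,z)
    return R.from_matrix(np.c_[x,y,z]).as_quat()
TG=43;UP=165
E
python3 - <<'E'
from h import *
for fl in(0,np.pi):
  for k in SL:
    j=d[k]; t=rk(w,[0,SL[k],0])[0]
    for p,th in((j,g[2]+fl),(t,w[2]+np.pi+fl)):
        for z in(TG,UP):
            q=arm.inverse_kinematics([p[0],p[1],z],quat(th)); print(fl>0,k,z,p[:2].round(),None if q is None else np.round(q,2))
E
```

```text
False red 43 [455. 186.] [ 0.39  0.39 -0.32  0.86  0.    0.17]
False red 165 [455. 186.] [ 0.39  0.26 -0.14  1.17  0.    0.17]
False red 43 [ 451. -224.] [-0.46  0.41 -0.28  0.88  0.   -0.47]
False red 165 [ 451. -224.] [-0.46  0.29 -0.11  1.17  0.   -0.47]
False yellow 43 [519. 203.] [ 0.37  0.5  -0.13  0.94  0.    0.16]
False yellow 165 [519. 203.] [0.37 0.39 0.04 1.22 0.   0.16]
False yellow 43 [ 517. -224.] [-0.41  0.51 -0.11  0.94  0.   -0.42]
False yellow 165 [ 517. -224.] [-0.41  0.4   0.05  1.23  0.   -0.42]
False green 43 [580. 216.] [0.36 0.61 0.05 1.02 0.   0.14]
False green 165 [580. 216.] [0.36 0.51 0.23 1.29 0.   0.14]
False green 43 [ 583. -223.] [-0.37  0.62  0.07  1.03  0.   -0.37]
False green 165 [ 583. -223.] [-0.37  0.52  0.25  1.3   0.   -0.37]
False blue 43 [651. 229.] [0.34 0.74 0.3  1.14 0.   0.12]
False blue 165 [651. 229.] [0.34 0.66 0.49 1.4  0.   0.12]
False blue 43 [ 649. -223.] [-0.33  0.73  0.29  1.13  0.   -0.34]
False blue 165 [ 649. -223.] [-0.33  0.65  0.47  1.39  0.   -0.34]
True red 43 [455. 186.] [ 0.39  0.39 -0.32  0.86  0.   -2.97]
True red 165
[... 265 characters left out ...]
. 203.] [ 0.37  0.39  0.04  1.22  0.   -2.99]
True yellow 43 [ 517. -224.] [-0.41  0.51 -0.11  0.94  0.    2.73]
True yellow 165 [ 517. -224.] [-0.41  0.4   0.05  1.23  0.    2.73]
True green 43 [580. 216.] [ 0.36  0.61  0.05  1.02  0.   -3.  ]
True green 165 [580. 216.] [ 0.36  0.51  0.23  1.29  0.   -3.  ]
True green 43 [ 583. -223.] [-0.37  0.62  0.07  1.03  0.    2.77]
True green 165 [ 583. -223.] [-0.37  0.52  0.25  1.3   0.    2.77]
True blue 43 [651. 229.] [ 0.34  0.74  0.3   1.14  0.   -3.02]
True blue 165 [651. 229.] [ 0.34  0.66  0.49  1.4   0.   -3.02]
True blue 43 [ 649. -223.] [-0.33  0.73  0.29  1.13  0.    2.8 ]
True blue 165 [ 649. -223.] [-0.33  0.65  0.47  1.39  0.    2.8 ]
```

```bash
cat >> h.py <<'E'
def pick(k):
    p=d[k][:2]; q=quat(g[2])
    arm.goto([*p,UP],q); arm.move_linear([*p,TG],rate=120)
    f0=np.array(arm.read_ft_force()); arm.set_gripper(30); arm.pause(.15)
    print("gap",round(arm.read_finger_gap(),1),"f",np.round(np.array(arm.read_ft_force())-f0,1))
    arm.move_linear([*p,70],rate=60); 
    arm.move_linear([*p,UP],rate=150); print("lift gap",round(arm.read_finger_gap(),1),"t",round(arm.read_time(),2))
def lower(k):
    t=rk(w,[0,SL[k],0])[0,:2]; q=quat(w[2]+np.pi)
    arm.goto([*t,UP],q); arm.move_linear([*t,80],rate=120); arm.move_linear([*t,49],rate=60)
    h=arm.move_linear([*t,39],rate=12,force_limit=5)
    print("touch",h,np.round(arm.read_ee_pos(),1),"gap",round(arm.read_finger_gap(),1),"t",round(arm.read_time(),2))
def release(k):
    t=rk(w,[0,SL[k],0])[0,:2]
    arm.set_gripper(60); arm.set_gripper(85); arm.pause(.1); arm.move_linear([*t,UP],rate=150); print("t",round(arm.read_time(),2))
def snap(n,f):
    im=imaging.read_camera(n); cv2.imwrite(f"pics/{f}.png",im[:,:,::-1])
E
python3 - <<'E'
from h import *
pick("red"); snap("scene","s1"); snap("top","t1"); 
E
```

```text
gap 40.9 f [-1.  -0.7  5.8]
lift gap 41.1 t 5.01
```

View pics/s1.png

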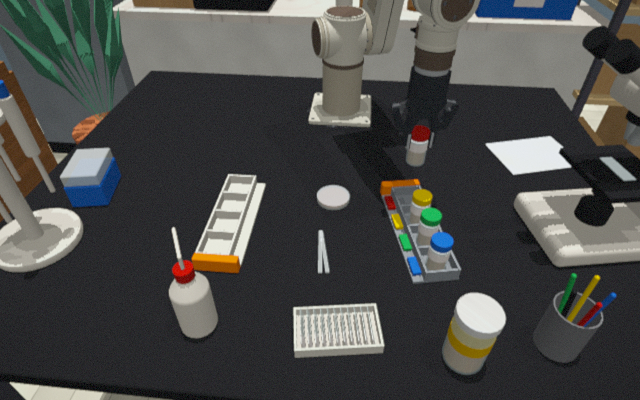

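The red jar hangs upright in the fingers at px (418,147), and the other three are undisturbed.

```bash
python3 - <<'E'
from h import *
lower("red"); snap("scene","s2"); release("red"); snap("scene","s3")
a=cv2.imread("pics/s2.png")[100:290,150:400];b=cv2.imread("pics/s3.png")[100:290,150:400]
cv2.imwrite("pics/s23.png",cv2.resize(np.vstack([a,b]),None,fx=1.55,fy=1.55,interpolation=cv2.INTER_CUBIC))
E
```

```text
touch True [ 451.1 -224.2   43.6] gap 41.0 t 8.69
t 10.51
```

View pics/s23.png

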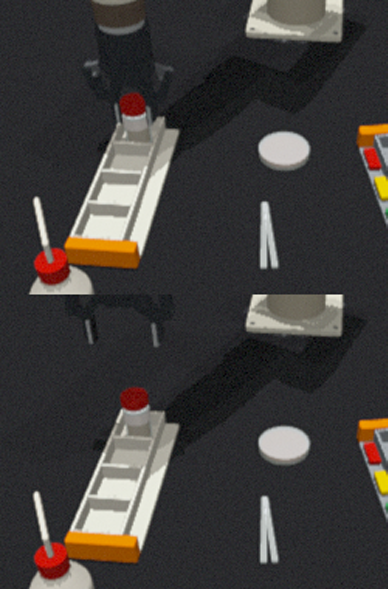

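Red touched at TCP z 43.6, as predicted, and stands upright in the near white compartment (lid at crop px (135,398)) with the gripper clear. On to yellow.

```bash
python3 - <<'E'
from h import *
pick("yellow"); lower("yellow"); release("yellow"); snap("scene","s4")
E
```

```text
gap 40.6 f [-1.2  1.   5.3]
lift gap 40.6 t 15.32
touch True [ 517.2 -223.7   43.7] gap 41.2 t 18.97
t 20.73
```

View pics/s4.png

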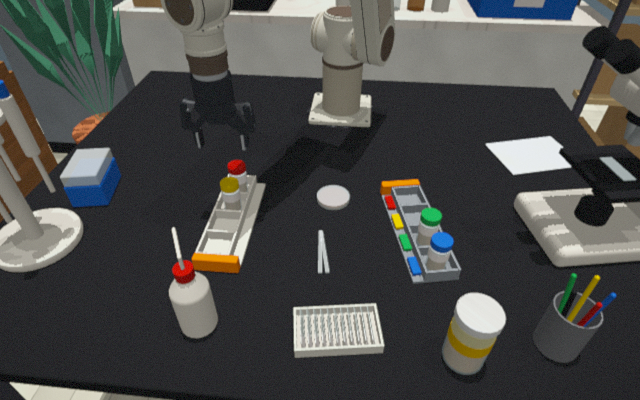

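Yellow stands beside red at px (230,190). Next green, then blue, stopping if the readings are off.

```bash
python3 - <<'E'
from h import *
pick("green")
assert arm.read_finger_gap()>38
lower("green"); assert abs(arm.read_ee_pos()[2]-43.5)<2
release("green"); snap("scene","s5")
E
```

```text
gap 40.9 f [-1.1  0.4  4.9]
lift gap 41.0 t 25.59
touch True [ 583.1 -223.2   43.7] gap 40.9 t 29.27
t 31.04
```

View pics/s5.png

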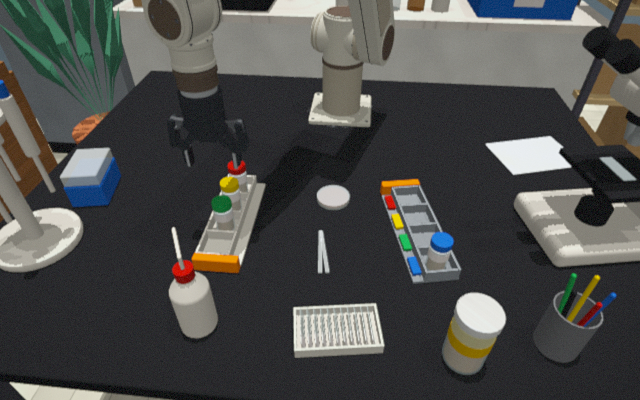

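Green stands next to yellow at px (222,208). Blue is last. Afterwards I'll move clear and measure all four.

```bash
python3 - <<'E'
from h import *
pick("blue")
assert arm.read_finger_gap()>38
lower("blue"); assert abs(arm.read_ee_pos()[2]-43.5)<2
release("blue")
arm.goto([400,0,250],quat(w[2]+np.pi+.8)); arm.movej([1.338, 0.241, 0.005, 1.335, 0, 1.571])
snap("scene","s6"); snap("top","t6"); print(arm.read_time(),arm.read_ft_force())
im=cv2.imread("pics/t6.png"); hsv=cv2.cvtColor(im,cv2.COLOR_BGR2HSV)
for nm,lo,hi in(("red",0,7),("yellow",24,34),("green",50,80),("blue",100,120)):
    m=((hsv[:,:,0]>=lo)&(hsv[:,:,0]<=hi)&(hsv[:,:,1]>120)&(hsv[:,:,2]>80)).astype(np.uint8); m[:,:385]=0; m[:,460:]=0; m[:100]=0; m[275:]=0
    n,l,s,c=cv2.connectedComponentsWithStats(m)
    for i in range(1,n):
        if s[i,4]>150:
            v=unproj("top",c[i],86); e=v[:2]-w[:2]; a,b=np.cos(w[2]),np.sin(w[2]); print(nm,s[i],"in white",(a*e[0]+b*e[1]).round(1),(-b*e[0]+a*e[1]).round(1))
o=np.hstack([cv2.resize(im[95:275,380:460],None,fx=2.2,fy=2.2),cv2.resize(cv2.imread("pics/s6.png")[80:300,150:400],None,fx=1.8,fy=1.8)]); cv2.imwrite("pics/fin.png",o)
E
```

```text
gap 40.8 f [-0.4  1.7  4.2]
lift gap 40.9 t 35.94
touch True [ 649.1 -222.7   43.8] gap 40.7 t 39.67
t 41.43
44.875 [ 0.40976685 -0.14780007  0.336303  ]
red [418 232  24  23 450] in white -1.4 -99.1
yellow [417 194  24  23 437] in white -0.8 -32.8
green [415 157  24  23 404] in white -1.0 32.8
blue [414 122  23  23 405] in white -1.3 98.0
```

View pics/fin.png

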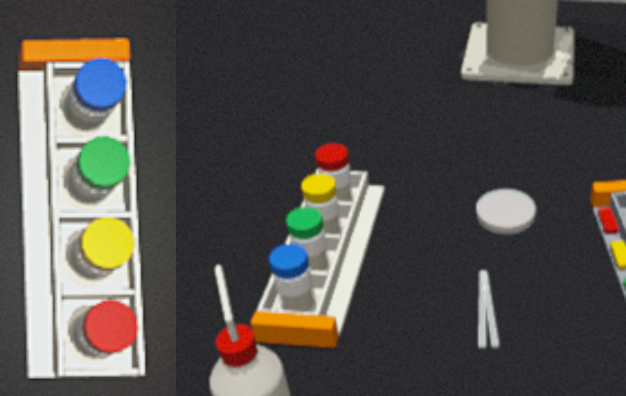

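All four jars stand upright in the white rack, blue next to the orange end (100,83), then green, yellow and red. The lids measure within 2 mm of the compartment centres, and the arm is clear.

```bash
python3 -c "
from bench import arm
arm.close_job()"
```

```text
the job is handed in; nothing more can be done
```

I moved all four jars to the white rack in reverse order and handed the job in after about 45 s of the 99 s allowed. From the white rack's orange end they stand blue, green, yellow, red.

I lowered each jar until the fingers felt it touch the compartment floor. Every touch came within 1 mm of the expected height, and the grip never slipped.

In the last pictures all four stand upright, with their lid centres within 2 mm of the compartment centres. The arm was back at its start pose with almost no force on it.

No check failed. The only disagreement was early on, when the two fixed cameras' views of the racks differed by about 2 mm, which is within their calibration and well inside the 15 mm tolerance.

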